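# Set the two beam-line irises

## Robot

A 6-joint arm with a two-finger parallel gripper is mounted at the origin on the work surface. World frame = base frame: x ahead of the robot, y to its left, z up, the work surface at z = 0. Lengths are in m, angles in degrees, forces in N, time in s.
With the tool pointing down it reaches from about 0.375 to 0.9 m from the base axis. Payload 3.1 kg.
Tool frame: the origin (TCP) lies at the very end of the fingers, on their centre line; the grasp point (between the pads) lies 19 mm behind it; z points along the fingers, y is the line along which they close (so a half turn about z gives the same grasp; the last joint's range is limited). The gripper opens to 87 mm and grips with 3 to 60 N. Pads are 19 mm wide; open, the fingers measure 117 mm over their backs; the gripper's body (75 mm by 190 mm) begins 51 mm behind the grasp point.
Start: joints at [-87.061, 30.224, 82.088, -0, 67.689, -10.227], TCP at [0.142, -0.609, 0.223] pointing down, gripper open.
Joint ranges: [-176.69, 176.69], [-43.24, 126.21], [12.49, 139.97], [-82, 262], [0, 151.66], [-163.58, 163.58]. Speed limits (degrees/s): [159.86, 159.86, 180, 180, 180, 180].

## Interface

Orientations are given as a 3x3 rotation matrix whose columns are the frame's x, y, z axes.
In Python, from rig import readout, viewer, ticket gives the robot as it stands.
- The arm moves only by the tool send_rows, never from a script. Its argument "moves" is a list of rows, each a list of 6 numbers: the shift along the tool's x, y, z in units of 250 mm (1.0 is 250 mm), then the turn, a rotation vector about the tool's x, y, z in units of 90 degrees (1.0 is 90 degrees). A call has 1 to 12 rows; each row is the pose to reach, as a shift and turn from the pose commanded when the call began, along the tool's axes at that moment; what a row does not reach only later rows make up. A row lasts 1/10 s, in which the tool goes at most 50 mm and 8.59 degrees, less where a joint would pass 70% of its speed; a pose out of reach is approached as far as the arm can. A call with a number of a shift or a turn outside -1 to 1 is refused whole. A call with a gripper value outside its range is refused whole. "grip" is the opening, from 0 (shut) to 1 (fully open), set as the call begins (left out, the last holds). The fingers move at their own pace and stop on an object; the grip force is fixed at half the most. Time passes only in rows, so rows that repeat a pose let the fingers close. It gives the time, the measured TCP pose, the force, the opening and the grip force at its end, in the units of the state.
- readout.read_state(): the state, without advancing time (a new reading comes with each control period).
- viewer.capture(name): name is "scene" or "top"; returns (picture, depth): 400x640x3 uint8, red, green, blue; 400x640 float32, m along the optical axis (not along the pixel's ray), 0 where there is no reading.
- viewer.camera_info(name): a dict with "fx", "fy", "cx", "cy" (pixels), "R" (3x3) and "t" (3): a world point X has camera coordinates R X + t. Camera axes: x right, y down, z forward; pixel columns grow to the right and rows downward; lengths in m; the calibration is good to about 2 mm. A picture is of the moment at which its call begins. camera_info takes no time and is no camera call.
- ticket.hand_in(): hands the job in; it is judged then, once.
The state is a dict: "time_s": time; "joint_positions": joint angles; "qvel": joint speeds; "tau": joint torques, N m; "position": TCP position; "tcp_rot": TCP orientation; "force": force on the tool from outside, world axes, zero at the start; "moment": the same for the moment, N m; "opening": opening from 0.0 (shut) to 1.0 (fully open); "grasp_force": force on a finger pad.
Only numpy, scipy, OpenCV 4.12 (cv2) and the standard library are available. Lean on these libraries where they do the work, as an engineer would, in place of code of your own. Each camera call takes 0.05 s, during which the arm holds its last target. There are 200 camera calls.

## Task

Get the beam line ready for centring the beam on its first iris: push the lever of the iris next to the laser all the way over so that this iris is fully closed, and push the lever of the other iris all the way over so that it is fully open. Push the levers lightly from the side with a fingertip rather than gripping them, and leave the loose things on the breadboard where they are.

Things in the scene. Friction and masses are not known exactly. Their poses are not given: they have to be found in the camera images.
- breadboard: Black optical breadboard, grid of holes, 300 (its x) by 600 (its y) mm, top face 25 mm above the bench, fixed, turned up to 0.25 rad. Origin: on the bench under its centre. The beam line runs along its y through its middle, 100 mm above the board: laser at the +y (left) end, two irises 80 to 130 mm either side of the middle, camera at the -y end. Laser and camera are 135 mm high or less.
- laser_aperture (a point): Beam exit of the laser: a silver box head with cooling fins, 50 mm wide, 100 mm long, bolted at the left (+y) end of the board.
- iris_a: BLACK lever iris bolted to the board, next to the laser or the farther one. Ring 76 mm across, 14 mm thick, 50 mm aperture; ring axis along body y (the beam), 100 mm above the origin, which is under its base on the board. Body +x points away from the robot (within 0.33 rad): a lever push away from the robot closes it. Rim marks: red dot at the closed end, longest tick at the open end.
- iris_b: SILVER lever iris, in all sizes and workings the same as iris_a but mounted the other way round: its body +x points back towards the robot (within 0.33 rad), so pushing its lever towards the robot closes it and pushing it away from the robot opens it.
- iris_a_lever (a joint): Lever of the black iris, turning in the body's x-z plane about the ring axis: 0 = fully open, on its stop, leaning 0.6 rad from upright towards body -x; 0.6 = upright; 1.2 = fully closed, on its stop, leaning 0.6 rad towards body +x. Starts in between. Moves with about 1.5 N at the knob and stays where left; at most 30 N may be put on it.
- iris_b_lever (a joint): Lever of the silver iris, same meaning and same behaviour.
- iris_a_knob (a point): Middle of the red knob (10 mm thick, 12 mm long) at the end of the black iris's lever, 64 mm from the ring axis. The lever is a radial steel rod 5 mm thick that stands out of a slot in the top of the rim; with the knob it ends 70 mm from the ring axis, 32 mm beyond the rim.
- iris_b_knob (a point): The same point on the silver iris's lever, which has the same sizes.
- spare_post: Loose bystander: bright steel post 13 mm thick on a round foot 31 mm across, 100 mm high in all, standing on the board on the robot's side of the beam line. Origin under its foot.
- lens_tube: Loose bystander: black lens tube 33 mm across and 52 mm high, standing on the board on the far side of the beam line. Origin under it.
- ball_driver: Loose bystander: hex driver, 150 mm long, with an orange square handle 20 mm thick, lying on the board on the far side of the beam line. Origin at its middle, on the board.

How it is judged:
By the outcome, as a careful person would: the job done as asked, in the order asked, and still so for the second after the job is handed in, with the robot touching nothing.
It also fails if it takes over 45 s, if anything falls off the work surface, if the arm or the gripper's body presses on something with over 40 N, if the wrist force passes 120 N, or if a joint passes its speed limit or range.

## Working session

There is one attempt and no reset: what is moved stays moved. The work goes in short steps, Python scripts to look and compute and a tool call to move; the robot and the scene stay as the last step left them, time stands still between calls to the robot, and variables do not carry over. Pictures are saved under pics/ and viewed, at most 10 in all, crops included, and the job is handed in when it is done.

Besides the shell and the picture viewer there is one more tool, called as name([rows], argument=value, ...), one row to a line, values as JSON. send_rows: Moves the arm, as the interface text tells. Shifts and turns lie within -1 to 1; 1 stands for 250 mm of shift or 90 degrees of turn. Its arguments: {"type":"object","properties":{"moves":{"type":"array"},"grip":{"type":"number"}},"required":["moves"]}

```bash
mkdir -p pics; cat > h.py <<'E'
import numpy as np, cv2
from rig import readout, viewer, ticket
def cap(n):
    im,d=viewer.capture(n); return im,d,viewer.camera_info(n)
def pts(d,c):
    v,u=np.indices(d.shape)
    X=np.stack([(u-c['cx'])/c['fx']*d,(v-c['cy'])/c['fy']*d,d],-1)
    return (X-np.array(c['t']))@np.array(c['R'])
def save(im,f): cv2.imwrite('pics/'+f,cv2.cvtColor(im,cv2.COLOR_RGB2BGR))
E
python3 - <<'E'
from h import *
for n in ['scene','top']:
    im,d,c=cap(n); save(im,n+'0.png'); np.savez(n+'0.npz',im=im,d=d)
    R=np.array(c['R']);print(n,-R.T@np.array(c['t']),R[2],c['fx'],(d>0).mean())
    P=pts(d,c); h=cv2.cvtColor(im,cv2.COLOR_RGB2HSV)
    m=(((h[...,0]<6)|(h[...,0]>174))&(h[...,1]>150)&(h[...,2]>70)).astype(np.uint8)
    k,l,s,ce=cv2.connectedComponentsWithStats(m)
    for i in range(1,k):
        if s[i,4]>3:
            q=P[(l==i)&(d>0)]; print(i,s[i],ce[i].round(1),np.median(q,0).round(4) if len(q) else None)
s=readout.read_state();print(s['time_s'],s['position'],s['tcp_rot'])
E
```

```text
scene [ 0.97402999 -0.09792678  0.7020278 ] [-0.56214358  0.21440283 -0.79876532] 400.04465608314985 0.99591796875
1 [329 168   5   6  27] [331.  170.8] [0.5553 0.0755 0.1884]
2 [221 202   6   4  13] [224.2 203.8] [ 0.5618 -0.1097  0.186 ]
3 [230 219   4   3  10] [231.5 219.8] [ 0.5708 -0.1062  0.1527]
4 [225 220   3   4  10] [226.  221.2] [ 0.5705 -0.1154  0.1526]
top [0.4568082  0.0714981  0.78002985] [ 0.20294134 -0.03589484 -0.97853277] 393.4622715012739 0.9956640625
1 [421 187  10   9  55] [425.5 191. ] [ 0.5573 -0.1101  0.1915]
2 [415 188   4   3   9] [416.1 188.9] [ 0.5693 -0.1059  0.1539]
5 [307 217   2   2   4] [307.5 217.5] [0.5485 0.0759 0.1766]
0.1 [ 0.14237765 -0.60789651  0.22166622] [[ 9.73700389e-01  2.27832260e-01 -1.15862300e-04]
 [ 2.27832051e-01 -9.73698505e-01  1.94352704e-03]
 [ 3.29983211e-04 -1.91881018e-03 -9.99998105e-01]]
```

View pics/scene0.png

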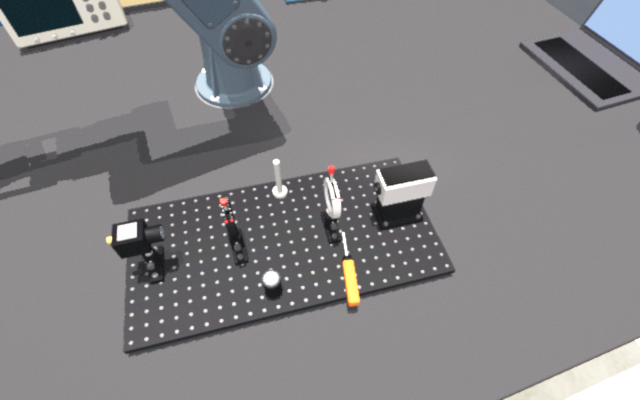

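View pics/top0.png

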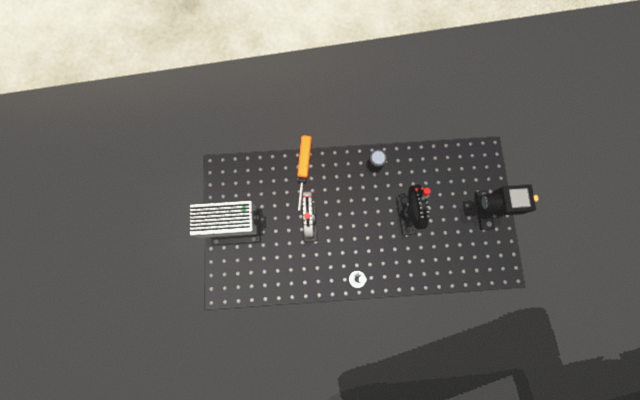

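The silver iris is next to the laser (scene 331,195; knob at 331,171). The black iris is the far one (scene 233,225; knob at 224,204). Both levers therefore go towards the robot. Next I'll measure the ring frames and knobs.

```bash
python3 - <<'E'
from h import *
A=[];tiles=[]
for n in ['scene','top']:
    z=np.load(n+'0.npz');c=viewer.camera_info(n);P=pts(z['d'],c).reshape(-1,3);A.append(P)
    for nm,y0 in (('silver',.075),('black',-.11)):
        R=np.array(c['R']);q=R@np.array([.545,y0,.14])+c['t'];u=int(c['fx']*q[0]/q[2]+c['cx']);v=int(c['fy']*q[1]/q[2]+c['cy'])
        tiles.append(cv2.resize(z['im'][v-37:v+38,u-50:u+50],(400,300),interpolation=cv2.INTER_CUBIC))
    for nm,y0 in (('silver',.075),('black',-.11)):
        m=(abs(P[:,1]-y0)<.04)&(abs(P[:,0]-.545)<.07)
        for lo,hi in ((.1,.165),(.168,.21)):
            q=P[m&(P[:,2]>lo)&(P[:,2]<hi)]
            if len(q)<3: print(n,nm,lo,len(q));continue
            ce=q.mean(0);w,V=np.linalg.eigh(np.cov((q-ce)[:,:2].T))
            print(n,nm,lo,len(q),'mean',ce.round(4),'min',q.min(0).round(4),'max',q.max(0).round(4),'axis',np.degrees(np.arctan2(V[1,1],V[0,1])).round(1))
save(np.vstack([np.hstack(tiles[:2]),np.hstack(tiles[2:])]),'crops.png')
# board: top-face points -> min area rect
P=np.vstack(A);b=P[(abs(P[:,2]-.025)<.006)&(P[:,0]>.3)&(P[:,0]<.85)&(abs(P[:,1])<.4)]
r=cv2.minAreaRect(b[:,:2].astype(np.float32));print(r,np.median(b[:,2]))
E
```

```text
scene silver 0.1 479 mean [0.5727 0.0714 0.139 ] min [0.5274 0.0634 0.1   ] max [0.6014 0.0822 0.1649] axis 177.0
scene silver 0.168 61 mean [0.5542 0.0754 0.1861] min [0.5475 0.0712 0.1698] max [0.5582 0.0805 0.195 ] axis -142.5
scene black 0.1 342 mean [ 0.5652 -0.1104  0.145 ] min [ 0.5125 -0.1187  0.1001] max [ 0.5842 -0.1025  0.1648] axis 173.6
scene black 0.168 54 mean [ 0.5591 -0.1109  0.1885] min [ 0.5547 -0.1158  0.168 ] max [ 0.5627 -0.1064  0.1951] axis 113.1
top silver 0.1 369 mean [0.5587 0.0756 0.1517] min [0.5256 0.0652 0.1022] max [0.5996 0.0862 0.1641] axis 172.9
top silver 0.168 32 mean [0.5508 0.0765 0.193 ] min [0.5467 0.0725 0.1899] max [0.555  0.0806 0.1957] axis 107.7
top black 0.1 679 mean [ 0.5429 -0.1072  0.1385] min [ 0.5076 -0.1172  0.1   ] max [ 0.5826 -0.1012  0.1649] axis 179.3
top black 0.168 57 mean [ 0.556  -0.1093  0.1882] min [ 0.5515 -0.1146  0.1705] max [ 0.5623 -0.1052  0.1952] axis 167.9
((0.562624990940094, -0.022031962871551514), (0.6016407012939453, 0.3222042918205261), 84.11334228515625) 0.02455028730943948
```

View pics/crops.png

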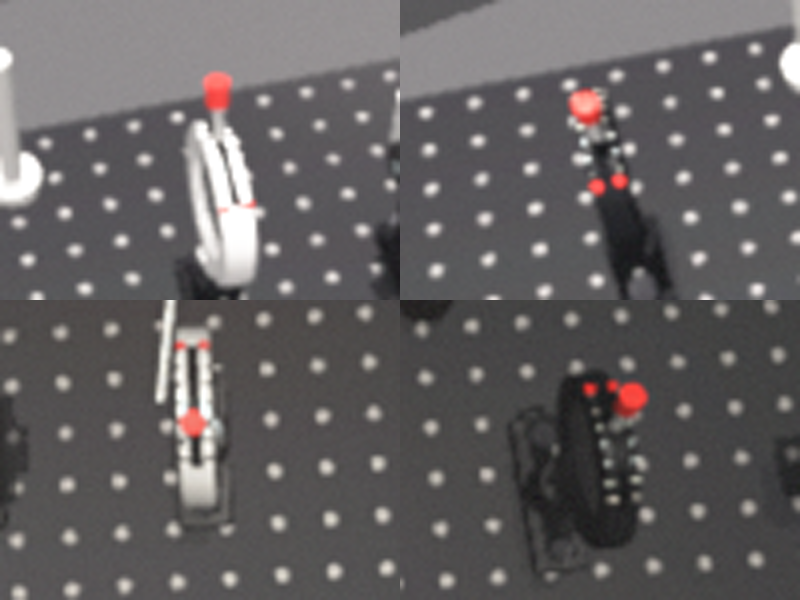

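The silver crop shows red marks on the +x rim (top crop 192,345), but the text puts the silver's closed end towards the robot. I need a closer look before pushing.

```bash
python3 - <<'E'
from h import *
t=[]
for n in ['scene','top']:
    z=np.load(n+'0.npz');im=z['im'];c=viewer.camera_info(n);P=pts(z['d'],c)
    x0,y0,x1,y1=(315,160,350,230) if n=='scene' else (293,182,323,242)
    t.append(cv2.resize(im[y0:y1,x0:x1],(int((x1-x0)*590/(y1-y0)),590),interpolation=cv2.INTER_NEAREST))
    i=im.astype(int); m=(i[...,0]-np.maximum(i[...,1],i[...,2])>40)
    for v,u in np.argwhere(m):
        if x0<=u<x1 and y0<=v<y1: print(n,u,v,im[v,u],P[v,u].round(4))
save(np.hstack(t),'zoom.png')
E
```

```text
scene 329 165 [215 139 138] [0.3832 0.1414 0.0004]
scene 330 165 [244 134 133] [0.3844 0.1435 0.0009]
scene 331 165 [245 135 131] [0.3867 0.1451 0.0027]
scene 332 165 [234 137 136] [0.3862 0.1478 0.0012]
scene 333 165 [205 137 138] [0.3876 0.1498 0.0018]
scene 328 166 [241 137 136] [0.5475 0.0731 0.1937]
scene 329 166 [255 129 124] [0.5478 0.0748 0.1933]
scene 330 166 [255 125 118] [0.5492 0.076  0.1944]
scene 331 166 [255 124 117] [0.5483 0.0783 0.1925]
scene 332 166 [255 127 120] [0.5505 0.0792 0.1945]
scene 333 166 [255 131 127] [3.892e-01 1.492e-01 3.000e-04]
scene 334 166 [229 139 139] [0.3917 0.1507 0.0023]
scene 327 167 [185 142 144] [3.873e-01 1.348e-01 2.000e-04]
scene 328 167 [255 134 131] [0.5491 0.0725 0.1931]
scene 329 167 [255 123 114] [0.5498 0.074  0.1933]
scene 330 167 [255 120 111] [0.5519 0.075  0.195 ]
scene 331 167 [255 121 111] [0.5514 0.077  0.1938]
scene 332 167 [255 122 113] [0.5525 0.0785 0.1943]
scene 333 167 [255 119 113] [0.5521 0.0805 0.1932]
scene 334 167 [241 130 130] [ 0.3913  0.151  -0.0017]
scene 328 168 [253 122 120] [0.5521 0.0713 0.1941]
scene 32
[... 4690 characters left out ...]
0.0747 0.1928]
top 309 216 [246 116 106] [0.548  0.0732 0.1924]
top 310 216 [221 154 147] [0.5525 0.0717 0.1615]
top 304 217 [236 178 170] [0.5526 0.0814 0.1607]
top 305 217 [247 129 119] [0.5479 0.0794 0.1899]
top 306 217 [249 112 103] [0.5472 0.0779 0.1925]
top 307 217 [249 113 101] [0.547  0.0764 0.192 ]
top 308 217 [249 107  98] [0.5467 0.0749 0.1924]
top 309 217 [236 139 130] [0.5515 0.0735 0.1597]
top 305 218 [224 160 153] [0.551  0.0801 0.159 ]
top 306 218 [221 104  97] [0.5506 0.0785 0.1599]
top 307 218 [224  82  75] [0.5502 0.0769 0.1608]
top 308 218 [212  81  74] [0.5499 0.0753 0.1612]
top 309 218 [193 152 146] [0.5498 0.0738 0.1604]
top 307 219 [108  53  50] [0.5487 0.0772 0.1606]
```

View pics/zoom.png

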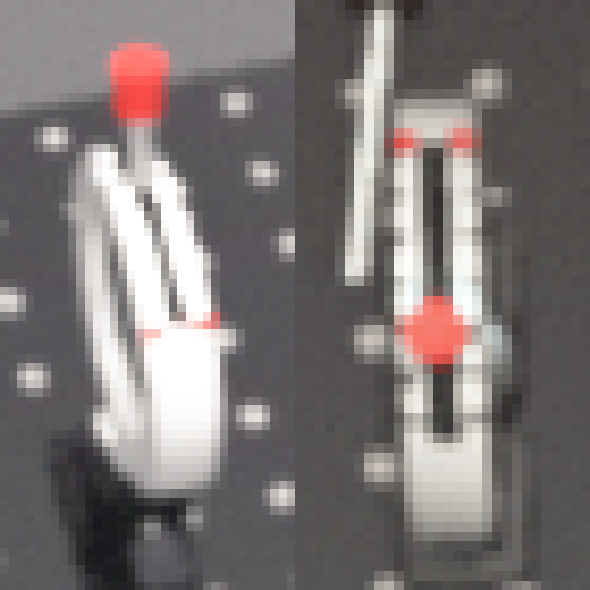

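Red marks are at x≈0.587, the far end of the silver's travel, which contradicts the text's mounting statement. I'll look for independent evidence: aperture blades, the thumbscrew or base asymmetry, and the opposite rim's longest tick.

```bash
python3 - <<'E'
from h import *
np.set_printoptions(linewidth=250)
t=[]
for n in ['scene','top']:
    ims=[];
    for _ in range(8):
        im,d,c=cap(n); ims.append(im.astype(float))
    im=np.mean(ims,0).clip(0,255)
    for (x0,y0,x1,y1) in ([(316,160,351,240),(212,195,252,265)] if n=='scene' else [(290,182,325,250),(395,180,440,245)]):
        g=255*(im[y0:y1,x0:x1]/255)**.6
        g=cv2.resize(g.astype(np.uint8),(int((x1-x0)*590/(y1-y0)),590),interpolation=cv2.INTER_CUBIC)[:,:]
        t.append(cv2.resize(g,(198,int(g.shape[0]*198/g.shape[1]))) if g.shape[1]>400 else g)
    if n=='scene':
        P=pts(d,c)
        for v in range(176,212,3):
            print(v,[(u,*(1000*P[v,u]).round().astype(int),int(im[v,u].mean())) for u in range(324,336)])
H=max(x.shape[0] for x in t)
o=np.hstack([np.pad(x,((0,H-x.shape[0]),(0,0),(0,0))) for x in t]);s=min(800/o.shape[1],600/o.shape[0]);print(o.shape)
save(cv2.resize(o,None,fx=s,fy=s),'ev.png')
E
```

```text
176 [(324, np.int64(431), np.int64(111), np.int64(25), 89), (325, np.int64(974), np.int64(-98), np.int64(702), 96), (326, np.int64(431), np.int64(116), np.int64(23), 103), (327, np.int64(434), np.int64(117), np.int64(26), 101), (328, np.int64(434), np.int64(119), np.int64(26), 94), (329, np.int64(434), np.int64(122), np.int64(24), 105), (330, np.int64(555), np.int64(74), np.int64(176), 163), (331, np.int64(556), np.int64(76), np.int64(175), 189), (332, np.int64(554), np.int64(79), np.int64(172), 161), (333, np.int64(438), np.int64(130), np.int64(26), 115), (334, np.int64(438), np.int64(132), np.int64(25), 91), (335, np.int64(440), np.int64(134), np.int64(26), 88)]
179 [(324, np.int64(536), np.int64(71), np.int64(147), 146), (325, np.int64(542), np.int64(70), np.int64(154), 187), (326, np.int64(547), np.int64(70), np.int64(160), 239), (327, np.int64(549), np.int64(71), np.int64(161), 252), (328, np.int64(549), np.int64(73), np.int64(161), 230), (329, np.int64(550), np.int64(75), np.int64(162), 125), (330, np.int64(557), np.int64(74), np.int64(170), 162), (331, np.int64(556), np.int64(
[... 6312 characters left out ...]
64(142), 254)]
209 [(324, np.int64(516), np.int64(79), np.int64(25), 87), (325, np.int64(516), np.int64(82), np.int64(23), 107), (326, np.int64(562), np.int64(66), np.int64(91), 198), (327, np.int64(561), np.int64(68), np.int64(89), 226), (328, np.int64(568), np.int64(67), np.int64(98), 218), (329, np.int64(570), np.int64(68), np.int64(100), 229), (330, np.int64(571), np.int64(70), np.int64(101), 233), (331, np.int64(573), np.int64(71), np.int64(103), 215), (332, np.int64(595), np.int64(64), np.int64(135), 194), (333, np.int64(598), np.int64(64), np.int64(138), 232), (334, np.int64(598), np.int64(66), np.int64(137), 249), (335, np.int64(599), np.int64(68), np.int64(138), 251)]
(590, 1096, 3)
```

View pics/ev.png

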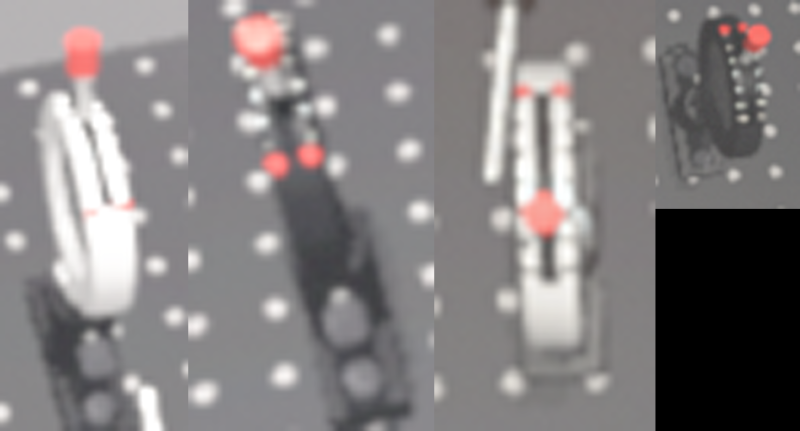

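The blades aren't conclusive from here: dark blade is visible at r≈17–22 mm, but the rim hides the rest. I'll push the silver lever towards its red mark (away from the robot) and read the blades at the stop, so the physical iris decides. First, the transit with the fingers shut.

send_rows([
  [0.12,-0.13,0,0,0,0],
  [0.3,-0.33,0,0,0,0],
  [0.45,-0.5,0,0,0,0],
  [0.6,-0.66,0,0,0,0],
  [0.7,-0.776,0,0,0,0],
  [0.704,-0.776,0,0,0,0],
], grip=0)

```text
time_s: 1.5
position: [0.2704, -0.3743, 0.2224]
tcp_rot: [[0.973, 0.231, -0.001], [0.231, -0.973, 0.004], [0.0, -0.004, -1.0]]
force: [-0.5, -0.3, -0.1]
opening: 0.536
grasp_force: 0.0
```

send_rows([
  [0.14,-0.15,0,0,0,0],
  [0.28,-0.31,0,0,0,0],
  [0.42,-0.46,0,0,0,0],
  [0.55,-0.62,0,0,0,0],
  [0.69,-0.76,0,0,0,0],
  [0.704,-0.776,0,0,0,0],
])

```text
time_s: 2.1
position: [0.3978, -0.1465, 0.2228]
tcp_rot: [[0.972, 0.233, 0.001], [0.233, -0.972, 0.001], [0.001, -0.001, -1.0]]
force: [-0.2, -0.2, -0.0]
opening: 0.028
grasp_force: 0.0
```

send_rows([
  [0.14,-0.15,0,0,0,0.07],
  [0.28,-0.31,0,0,0,0.14],
  [0.42,-0.46,0,0,0,0.21],
  [0.55,-0.62,0,0,0,0.218],
  [0.66,-0.73,0,0,0,0.218],
  [0.704,-0.776,0,0,0,0.218],
  [0.704,-0.776,0,0,0,0.218],
  [0.704,-0.776,0,0,0,0.218],
])

```text
time_s: 2.9
position: [0.5236, 0.0779, 0.2223]
tcp_rot: [[0.994, -0.112, -0.001], [-0.112, -0.994, -0.001], [-0.001, 0.001, -1.0]]
force: [-0.2, -0.4, -0.1]
opening: 0.006
grasp_force: 0.0
```

send_rows([
  [0,0,0.1,0,0,0],
  [0,0,0.19,0,0,0],
  [0,0,0.206,0,0,0],
  [0,0,0.206,0,0,0],
])

```text
time_s: 3.3
position: [0.5231, 0.0771, 0.1706]
tcp_rot: [[0.993, -0.114, -0.002], [-0.114, -0.993, -0.0], [-0.002, 0.0, -1.0]]
force: [-0.8, 0.3, 0.2]
opening: 0.003
grasp_force: 0.0
```

send_rows([
  [0.02,0,0,0,0,0],
  [0.04,0,0,0,0,0],
  [0.06,0,0,0,0,0],
  [0.08,0,0,0,0,0],
  [0.1,0,0,0,0,0],
  [0.12,0,0,0,0,0],
  [0.14,0,0,0,0,0],
  [0.16,0,0,0,0,0],
  [0.18,0,0,0,0,0],
  [0.2,0,0,0,0,0],
  [0.21,0,0,0,0,0],
  [0.21,0,0,0,0,0],
])

```text
time_s: 4.5
position: [0.5769, 0.0724, 0.1711]
tcp_rot: [[0.994, -0.112, 0.001], [-0.112, -0.994, -0.0], [0.001, -0.0, -1.0]]
force: [-2.2, 0.4, -0.6]
opening: 0.005
grasp_force: 0.5
```

send_rows([
  [0.008,0,0,0,0,0],
  [0.016,0,0,0,0,0],
  [0.016,0,0,0,0,0],
])

```text
time_s: 4.8
position: [0.5805, 0.072, 0.1712]
tcp_rot: [[0.994, -0.112, 0.001], [-0.112, -0.994, -0.0], [0.001, -0.0, -1.0]]
force: [-1.5, 0.5, 0.1]
opening: 0.005
grasp_force: 0.6
```

send_rows([
  [0.004,0,0,0,0,0],
  [0.008,0,0,0,0,0],
  [0.008,0,0,0,0,0],
])

```text
time_s: 5.1
position: [0.5822, 0.0718, 0.1711]
tcp_rot: [[0.994, -0.112, 0.0], [-0.112, -0.994, 0.0], [0.0, -0.0, -1.0]]
force: [-1.7, -0.6, -0.5]
opening: 0.005
grasp_force: 0.8
```

send_rows([
  [0.003,0,0,0,0,0],
  [0.003,0,0,0,0,0],
])

```text
time_s: 5.3
position: [0.5828, 0.0718, 0.171]
tcp_rot: [[0.994, -0.112, -0.0], [-0.112, -0.994, 0.0], [-0.0, -0.0, -1.0]]
force: [-2.3, 0.7, -0.1]
opening: 0.012
grasp_force: 0.8
```

send_rows([
  [0.004,0,0,0,0,0],
  [0.004,0,0,0,0,0],
])

```text
time_s: 5.5
position: [0.5832, 0.0718, 0.1709]
tcp_rot: [[0.994, -0.112, -0.002], [-0.112, -0.994, 0.0], [-0.002, -0.0, -1.0]]
force: [-4.1, 1.8, 0.0]
opening: 0.004
grasp_force: 1.5
```

send_rows([
  [0.004,0,0,0,0,0],
  [0.004,0,0,0,0,0],
])

```text
time_s: 5.7
position: [0.5834, 0.0717, 0.1708]
tcp_rot: [[0.994, -0.112, -0.003], [-0.112, -0.994, 0.0], [-0.003, 0.0, -1.0]]
force: [-5.7, 1.3, 1.2]
opening: 0.007
grasp_force: 2.4
```

The lever is on the far stop, with force rising and travel stopped. I'll back off and read the aperture.

send_rows([
  [-0.06,0,0,0,0,0],
  [-0.16,0,0,0,0,0],
  [-0.26,0,-0.04,0,0,0],
  [-0.36,0,-0.2,0,0,0],
  [-0.5,0,-0.2,0,0,0],
  [-0.5,0,-0.2,0,0,0],
])

```text
time_s: 6.3
position: [0.4578, 0.0861, 0.2223]
tcp_rot: [[0.994, -0.112, 0.001], [-0.112, -0.994, -0.0], [0.001, -0.0, -1.0]]
force: [-0.2, 0.5, 1.0]
opening: 0.008
grasp_force: 0.0
```

```bash
python3 - <<'E'
from h import *
ims=[];ds=[]
for _ in range(6):
    im,d,c=cap('scene'); ims.append(im.astype(float)); ds.append(d)
d=np.median(ds,0);im=np.mean(ims,0);P=pts(d,c);P0=pts(np.load('scene0.npz')['d'],c);i0=np.load('scene0.npz')['im']
for v in range(182,212,3):
    print(v,[(u,*(1000*P[v,u]).round().astype(int).tolist(),int(im[v,u].mean()),int(i0[v,u].mean())) for u in range(325,333)])
def crop(a): return cv2.resize(a[155:240,300:355].clip(0,255).astype(np.uint8),(388,600),interpolation=cv2.INTER_CUBIC)
save(np.hstack([crop(i0),crop(im)]),'cmp1.png')
q=im.astype(int);m=(q[...,0]-q[...,1]>60);m[:,:300]=0;m[:,360:]=0
k,l,s,ce=cv2.connectedComponentsWithStats(m.astype(np.uint8))
for j in range(1,k):
    if s[j,4]>5: print(s[j],np.median(P[l==j],0).round(4))
E
```

```text
182 [(325, 542, 70, 146, 175, 170), (326, 549, 69, 155, 184, 184), (327, 555, 69, 162, 226, 224), (328, 557, 70, 163, 255, 254), (329, 557, 72, 163, 255, 255), (330, 558, 73, 163, 252, 252), (331, 559, 75, 163, 118, 170), (332, 559, 77, 163, 136, 171)]
185 [(325, 538, 72, 132, 181, 180), (326, 538, 74, 132, 183, 172), (327, 556, 69, 155, 186, 174), (328, 562, 68, 161, 233, 231), (329, 564, 69, 162, 255, 255), (330, 564, 71, 163, 255, 255), (331, 565, 73, 163, 254, 254), (332, 566, 74, 164, 138, 138)]
188 [(325, 537, 72, 122, 207, 205), (326, 538, 74, 122, 215, 208), (327, 538, 76, 122, 206, 163), (328, 564, 68, 156, 199, 157), (329, 569, 67, 162, 243, 240), (330, 570, 69, 162, 255, 255), (331, 571, 70, 162, 255, 255), (332, 571, 72, 162, 255, 255)]
191 [(325, 538, 72, 114, 217, 218), (326, 539, 74, 115, 215, 225), (327, 545, 74, 122, 146, 168), (328, 551, 73, 130, 98, 103), (329, 571, 67, 156, 176, 176), (330, 575, 67, 160, 255, 255), (331, 576, 69, 160, 255, 255), (332, 576, 70, 160, 255, 255)]
194 [(325, 541, 71, 110, 209, 209), (326, 542, 73, 110, 227, 228), (327, 546, 73, 114, 17
[... 801 characters left out ...]
, 72, 103, 227, 238), (330, 563, 73, 108, 126, 167), (331, 587, 65, 142, 142, 146), (332, 591, 65, 146, 238, 237)]
206 [(325, 509, 84, 25, 60, 90), (326, 510, 86, 24, 100, 117), (327, 561, 68, 98, 177, 181), (328, 563, 69, 100, 235, 233), (329, 563, 71, 100, 240, 241), (330, 564, 73, 100, 199, 219), (331, 570, 72, 108, 138, 171), (332, 594, 64, 142, 182, 184)]
209 [(325, 516, 81, 25, 84, 108), (326, 560, 66, 88, 183, 197), (327, 560, 68, 88, 222, 226), (328, 569, 67, 99, 220, 219), (329, 571, 68, 101, 230, 229), (330, 571, 70, 101, 233, 233), (331, 573, 71, 102, 199, 215), (332, 595, 64, 135, 177, 195)]
[335 191   8   8  46] [0.6003 0.0725 0.1807]
[342 259  18  48 100] [0.7155 0.0551 0.0385]
```

View pics/cmp1.png

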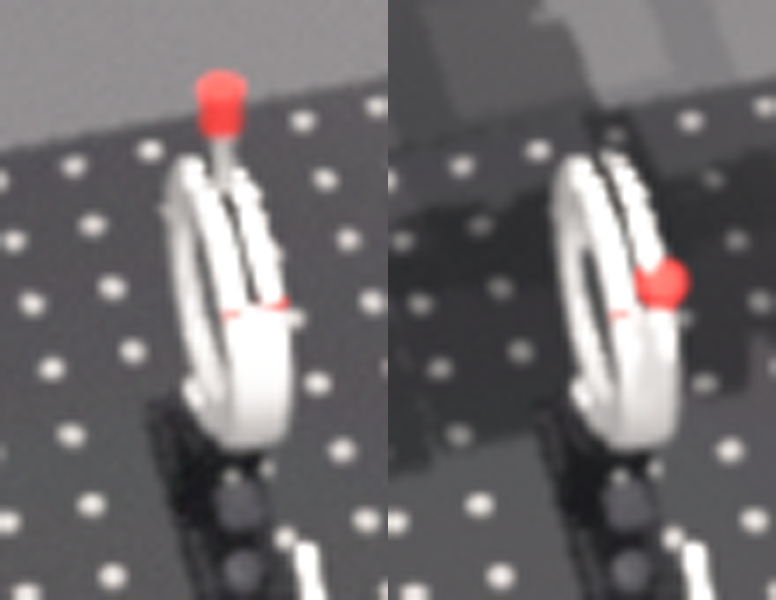

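At the far stop, blade surface now shows at r≈8 mm from the axis (pixel 330,200; earlier only r≥17). So the silver iris is closed there, agreeing with its red mark and not with the mounting note. The black iris's red dots are also at its far end, so it opens towards the robot, as the text says. I'll go to the black lever's far side.

send_rows([
  [0.1,0.1,0,0,0,0],
  [0.22,0.24,0,0,0,0],
  [0.34,0.38,0,0,0,0],
  [0.46,0.52,0,0,0,0],
  [0.58,0.65,0,0,0,0],
  [0.642,0.725,0,0,0,0],
  [0.642,0.725,0,0,0,0],
  [0.642,0.725,0.1,0,0,0],
  [0.642,0.725,0.19,0,0,0],
  [0.642,0.725,0.206,0,0,0],
  [0.642,0.725,0.206,0,0,0],
])

```text
time_s: 7.7
position: [0.599, -0.1118, 0.1685]
tcp_rot: [[0.994, -0.112, -0.002], [-0.112, -0.994, 0.001], [-0.003, -0.001, -1.0]]
force: [0.9, -0.3, -0.0]
opening: 0.007
grasp_force: 0.0
```

send_rows([
  [-0.02,0,0,0,0,0],
  [-0.04,0,0,0,0,0],
  [-0.06,0,0,0,0,0],
  [-0.08,0,0,0,0,0],
  [-0.1,0,0,0,0,0],
  [-0.12,0,0,0,0,0],
  [-0.14,0,0,0,0,0],
  [-0.16,0,0,0,0,0],
  [-0.18,0,0,0,0,0],
  [-0.2,0,0,0,0,0],
  [-0.22,0,0,0,0,0],
  [-0.22,0,0,0,0,0],
])

```text
time_s: 8.9
position: [0.5439, -0.1063, 0.1692]
tcp_rot: [[0.994, -0.113, -0.002], [-0.113, -0.994, 0.0], [-0.002, -0.0, -1.0]]
force: [1.6, -2.7, -0.1]
opening: -0.002
grasp_force: 1.0
```

send_rows([
  [-0.012,0,0,0,0,0],
  [-0.024,0,0,0,0,0],
  [-0.036,0,0,0,0,0],
  [-0.036,0,0,0,0,0],
])

```text
time_s: 9.3
position: [0.5353, -0.1047, 0.1694]
tcp_rot: [[0.994, -0.113, -0.001], [-0.113, -0.994, 0.001], [-0.001, -0.001, -1.0]]
force: [1.7, -2.0, -0.8]
opening: 0.006
grasp_force: 0.7
```

send_rows([
  [-0.008,0,0,0,0,0],
  [-0.016,0,0,0,0,0],
  [-0.02,0,0,0,0,0],
  [-0.02,0,0,0,0,0],
])

```text
time_s: 9.7
position: [0.5308, -0.1045, 0.1695]
tcp_rot: [[0.994, -0.112, -0.001], [-0.112, -0.994, 0.001], [-0.001, -0.0, -1.0]]
force: [1.4, -0.2, -0.1]
opening: 0.008
grasp_force: 0.7
```

send_rows([
  [-0.004,0,0,0,0,0],
  [-0.008,0,0,0,0,0],
  [-0.008,0,0,0,0,0],
])

```text
time_s: 10.0
position: [0.5289, -0.1045, 0.1695]
tcp_rot: [[0.994, -0.112, -0.0], [-0.112, -0.994, 0.0], [-0.0, -0.0, -1.0]]
force: [2.7, -0.6, -0.7]
opening: 0.004
grasp_force: 0.7
```

send_rows([
  [-0.004,0,0,0,0,0],
  [-0.004,0,0,0,0,0],
])

```text
time_s: 10.2
position: [0.5286, -0.1046, 0.1697]
tcp_rot: [[0.994, -0.113, 0.001], [-0.113, -0.994, -0.0], [0.001, 0.0, -1.0]]
force: [3.1, -0.9, 0.1]
opening: 0.005
grasp_force: 1.1
```

send_rows([
  [-0.005,0,0,0,0,0],
  [-0.005,0,0,0,0,0],
])

```text
time_s: 10.4
position: [0.5281, -0.1046, 0.1699]
tcp_rot: [[0.994, -0.113, 0.003], [-0.113, -0.994, -0.001], [0.003, 0.0, -1.0]]
force: [4.9, -0.7, -0.6]
opening: 0.004
grasp_force: 2.1
```

send_rows([
  [-0.005,0,0,0,0,0],
  [-0.005,0,0,0,0,0],
])

```text
time_s: 10.6
position: [0.5279, -0.1047, 0.17]
tcp_rot: [[0.994, -0.113, 0.005], [-0.113, -0.994, -0.001], [0.005, 0.001, -1.0]]
force: [6.7, 0.0, -1.6]
opening: 0.01
grasp_force: 2.8
```

It's on the stop. I'll retreat the way I came, lift, move clear and check both.

send_rows([
  [0.06,0,0,0,0,0],
  [0.16,0,0,0,0,0],
  [0.2,0,-0.1,0,0,0],
  [0.2,0,-0.25,0,0,0],
  [0.1,0.15,-0.3,0,0,0],
  [0.0,0.33,-0.3,0,0,0],
  [-0.1,0.5,-0.3,0,0,0],
  [-0.2,0.68,-0.3,0,0,0],
  [-0.3,0.85,-0.3,0,0,0],
  [-0.4,1,-0.3,0,0,0],
  [-0.4,1,-0.3,0,0,0],
  [-0.4,1,-0.3,0,0,0],
])

```text
time_s: 11.8
position: [0.3963, -0.3407, 0.2439]
tcp_rot: [[0.993, -0.115, -0.003], [-0.115, -0.993, 0.004], [-0.003, -0.003, -1.0]]
force: [1.2, -0.0, -0.4]
opening: 0.006
grasp_force: 0.0
```

```bash
python3 - <<'E'
from h import *
t=[]
for n in ['scene','top']:
    im,d,c=cap(n);P=pts(d,c);h=cv2.cvtColor(im,cv2.COLOR_RGB2HSV)
    q=im.astype(int);m=(q[...,0]-np.maximum(q[...,1],q[...,2])>60)&((h[...,0]<7)|(h[...,0]>172))
    k,l,s,ce=cv2.connectedComponentsWithStats(m.astype(np.uint8))
    for j in range(1,k):
        if s[j,4]>5: print(n,s[j],np.median(P[l==j],0).round(4))
    t.append(im[120:330,100:460] if n=='scene' else im[120:330,180:540])
save(cv2.resize(np.vstack(t),(514,600)),'final.png')
s=readout.read_state();print(s['time_s'],s['position'],s['force'])
E
```

```text
scene [216 179   8  10  60] [ 0.5105 -0.109   0.1784]
scene [335 192   8   7  42] [0.6003 0.072  0.1807]
scene [230 218   4   4  14] [ 0.5705 -0.106   0.1526]
scene [224 220   4   4  15] [ 0.5699 -0.1161  0.1517]
top [303 181   7  10  62] [0.5985 0.0705 0.18  ]
top [421 187   3   3   8] [ 0.5704 -0.1158  0.1524]
top [415 188   3   3   9] [ 0.5693 -0.1057  0.1535]
top [426 219   9  10  59] [ 0.5091 -0.1086  0.1809]
11.9 [ 0.39780793 -0.33963881  0.2440541 ] [0.35518291 0.65063577 0.5537036 ]
```

View pics/final.png

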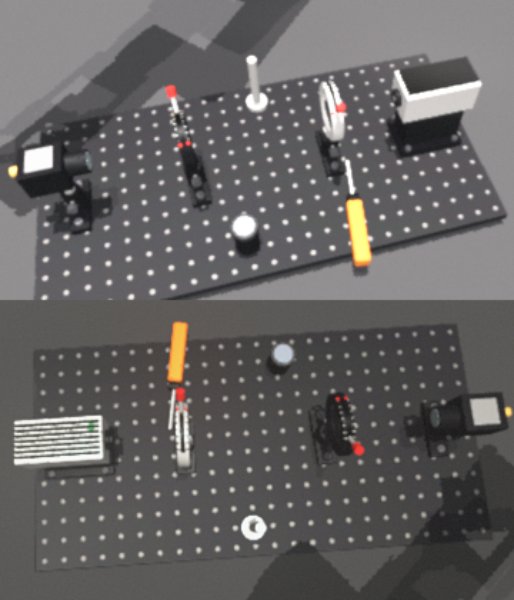

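The picture shows the silver knob at its red mark (x≈0.599, 36 mm beyond the axis). The black knob is at its near stop (x≈0.510, 36 mm short of the axis), and the loose things are undisturbed.

```bash
python3 -c "from rig import ticket; print(ticket.hand_in())"
```

```text
the job is handed in; nothing more can be done
None
```

Handed in at about 12 s: the silver iris by the laser was closed first by pushing its lever away from the robot, because its red mark and blades contradicted the text; the black iris was then opened by pushing towards the robot, going by its red marks and the text, since its blades can't be seen from either camera.

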